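# Brush out the sample well and shut its drawer

### The job

Brush out the steel sample well in the sample module's open drawer with the long brush: three full strokes, each going down until the sprung disc at the bottom gives a little under the brush (gently, never pressing it to the end of its travel) and coming back up to the mouth of the well. Then hang the brush back by its collar in its fork rest and push the drawer fully home, past its detent. Leave the tray, the amber bottle and the glass beaker alone.

Things in the scene. Friction and masses are not known exactly. Their poses are not given: they have to be found in the camera images.
- brush: Long bottle brush, 200 mm, hanging upright by its collar in the rest. Origin: centre of the flat lower tip; z runs up to the handle (round about z). Stiff blue bristle head 34 mm across, z 0 to 50 mm; steel rod 9 mm across up to z 130; yellow collar 36 mm across, z 130 to 136; yellow round handle 18 mm across, z 136 to 200. About 90 g.
- brush_grip (a point): Middle of the brush's handle, 168 mm above its tip.
- brush_collar (a point): Centre of the underside of the brush's collar, 130 mm above its tip; in the rest it lies at the fork point.
- rest: Fixed brush rest: dark foot plate 120 x 110 x 10 mm, aluminium post at the rear (+x of its frame), and at the top a two-pronged fork open towards its -x. Origin: on the table, under the fork point.
- fork (a point): Fork point, on the upper face of the prongs (160 mm above the table), midway between them, where the brush's axis hangs. The prongs run along x from 24 mm behind the point to 32 mm in front of it (the open end, -x); the gap is 18 mm wide, each prong 14 mm wide and 8 mm thick. The post behind is no higher than 152 mm. Axes are the rest's.
- module_front (a point): Centre of the lower edge of the front face of the fixed grey sample module, on the table; x points into the module, y to its left side seen from the robot, z up. The module is 260 (x) x 300 (y) x 140 mm, the drawer in the middle of its front, with a low dark hood on top, to 190 mm, that starts 110 mm behind the front.
- drawer (a joint): How far the blue-fronted drawer is open, m: 0 fully home against its stop, 0.16 fully open; it slides along the module's -x to open. A sprung detent resists between about 15 and 6 mm and then draws it in; pushing takes up to about 6 N.
- drawer_front (a point): On the outer face of the drawer's flat front, middle of its top edge, 122 mm above the table; axes as the module's. The front is 136 mm wide, 114 mm high, 14 mm thick, and stands 14 mm proud of the module's face when home.
- well_mouth (a point): Centre of the mouth of the steel sample well in the drawer, 64 mm behind the drawer's outer face, 122 mm above the table; axes as the module's (z up). Round, upright, 44 mm inside, wall 4 mm. At its bottom lies an orange sprung disc whose depth differs every time: its top is 65 to 90 mm below the mouth when not pressed.
- disc (a joint): How far the sprung disc is pressed down, m: 0 not pressed, 0.012 the end of its travel. It begins to give at 3 N, then 0.8 N per mm.
- tray: Bystander: open white tray 120 x 100 x 35 mm; origin at the centre of its underside.
- flask: Bystander: amber bottle, 60 mm across, 150 mm tall; origin at the centre of its underside.
- beaker: Bystander: glass beaker, 70 mm across, 90 mm tall; origin at the centre of its underside.
There are look-alikes about, which are no part of the job. There is more than one size of the brush; the job needs the smallest.

How it is judged:
On the way, in this order (a step that is already met when the one before it is completed fails the run):
1. first stroke down: the brush tip in the well has pushed the sprung disc down by at least 1.5 mm (value of joint disc above 0.0015 m and horizontal distance between brush and well_mouth below 0.015 m and z of brush in the frame of well_mouth below -0.05 m), for 0.1 s.
2. first stroke up: the brush tip is less than 30 mm below the well's mouth, or above it (z of brush in the frame of well_mouth above -0.03 m), for 0.05 s.
3. second stroke down: the brush tip in the well has pushed the sprung disc down by at least 1.5 mm (all of step 1), for 0.1 s.
4. second stroke up: the brush tip is less than 30 mm below the well's mouth, or above it (z of brush in the frame of well_mouth above -0.03 m), for 0.05 s.
5. third stroke down: the brush tip in the well has pushed the sprung disc down by at least 1.5 mm (all of step 3), for 0.1 s.
6. third stroke up: the brush tip is less than 30 mm below the well's mouth, or above it (z of brush in the frame of well_mouth above -0.03 m), for 0.05 s.
At the end, for the whole second after the job is handed in: The brush hangs upright and still by its collar on the prongs of its rest (collar within 18 mm sideways of the fork point and no more than 5 mm above or 4 mm below it, tilt under 0.12 rad), and the drawer is home past its detent (less than 3 mm open) (horizontal distance between brush_collar and fork below 0.018 m and z of brush_collar in the frame of fork between -0.004 and 0.005 m and angle between brush's own z axis and vertical below 0.12 rad and linear speed of brush below 0.03 m/s and value of joint drawer below 0.003 m); the robot touches nothing.
It fails at once if the sprung disc is pressed to the end of its travel (more than 10.5 mm) (value of joint disc above 0.0105 m).
It fails at once if the tray is moved more than 30 mm or tipped (distance of tray from where it was at the start of the episode above 0.03 m or angle between tray's own z axis and vertical above 0.35 rad).
It fails at once if the amber bottle is moved more than 30 mm or tipped (distance of flask from where it was at the start of the episode above 0.03 m or angle between flask's own z axis and vertical above 0.35 rad).
It fails at once if the beaker is moved more than 30 mm or tipped (distance of beaker from where it was at the start of the episode above 0.03 m or angle between beaker's own z axis and vertical above 0.35 rad).
It also fails if it takes over 72 s, if anything falls off the work surface, if the arm or the gripper's body presses on something with over 40 N, if the wrist force passes 120 N, or if a joint passes its speed limit or range.

### The arm

A 6-joint arm with a two-finger parallel gripper is mounted at the origin on the work surface. World frame = base frame: x ahead of the robot, y to its left, z up, the work surface at z = 0. Lengths are in m, angles in rad, forces in N, time in s.
With the tool pointing down it reaches from about 0.425 to 0.95 m from the base axis. Payload 14.7 kg.
Tool frame: the origin (TCP) lies on the mounting face of the last link; the fingertips stand 173 mm ahead of it and the grasp point (between the pads) lies 155 mm ahead of it; z points along the fingers, y is the line along which they close (so a half turn about z gives the same grasp; the last joint's range is limited). The gripper opens to 85 mm and grips with 20 to 120 N. Pads are 22 mm wide; open, the fingers measure 114 mm over their backs; the gripper's body (76 mm by 85 mm) begins 54 mm behind the grasp point. The pads swing forward as they close: fully open they stand 13 mm farther back than shut.
Start: joints at [-1.327, 0.48, 1.596, -0, 1.065, -0.047], TCP at [0.186, -0.623, 0.405] pointing down, gripper open.
Joint ranges: [-2.75, 2.75], [-0.82, 2.05], [0.23, 2.67], [-1.56, 4.7], [0.09, 2.69], [-2.92, 2.92]. Speed limits (rad/s): [1.89, 1.89, 2.39, 3.01, 3.01, 3.01].

### API

Orientations are given as [roll, pitch, yaw] about the fixed x, y, z axes, in that order (R = Rz(yaw) Ry(pitch) Rx(roll)).
In Python, from plant import robot gives the robot as it stands. The module is installed in compiled form; this text tells all that it offers.
- The arm moves only by the tool drive_tool, never from a script. Its argument "motion" is one flat list of numbers, 5 for each row, row after row: the shift along the tool's x, y, z in units of 10 cm (1.0 is 10 cm), then the turn about the tool's z in units of 90 degrees (1.0 is 90 degrees), then the opening, from 0 (shut) to 1 (fully open). A call has exactly 8 rows; each row is the pose to reach, as a shift and turn from the pose commanded when the call began, along the tool's axes at that moment; what a row does not reach only later rows make up. A row lasts 1/12 s, in which the tool goes at most 41.7 mm and 7.16 degrees, less where a joint would pass 70% of its speed; a pose out of reach is approached as far as the arm can. A call with a number of a shift or a turn outside -1 to 1 is refused whole. A call with a gripper value outside its range is refused whole. The fingers move at their own pace and stop on an object; the grip force is fixed at half the most. Time passes only in rows, so rows that repeat a pose let the fingers close, or fill a call up. It gives the time, the measured TCP pose, the force, the opening and the grip force at its end, in the units of the state.
- robot.observe(): the state, without advancing time (a new reading comes with each control period).
- robot.snapshot(name): name is "scene" or "top" or "wrist"; returns a dict with "image" (384x512x3 uint8, blue, green, red), "range_z" (384x512 float32, m along the optical axis (not along the pixel's ray), 0 where there is no reading), "mtx" (3x3 intrinsics, pixels), "rvec" (rotation vector, rad) and "tvec" (3), from world to camera coordinates, as OpenCV has them; the wrist camera has in their place "hand_eye" (4x4, takes a point from camera to tool coordinates, whose origin is the TCP and whose axes are the flange's). Camera axes: x right, y down, z forward; pixel columns grow to the right and rows downward; lengths in m; the calibration is good to about 2 mm. A picture is of the moment at which its call begins: read the wrist's pose just before it.
- robot.job_done(): hands the job in; it is judged then, once.
Trained networks look in a picture, given as the dict that the camera call returned (one of the last four; its "shot" number tells which), for a name from the list of things; names that differ only in an ending like _2 or _b are one class to them, and where a whole thing is asked for, a point or a joint stands for the part that bears it (a point fixed in the world has none). Each returns a list of dicts, best first, with "conf" (0 to 1); they miss things now and then, are a little off and sometimes report something else, mostly with a low value. They report only what shows in the picture. A call takes as long as a camera call. They do not tell look-alikes from the thing itself.
- robot.trace(query, picture): "mask" (384x512 bool, what is visible of it) and "rect" ([left, top, right, bottom] in pixels, round what is visible of it).
- robot.landmark_of(query, picture): "xy" ([column, row] in pixels: a listed point, or the origin of a listed thing).
The state is a dict: "t": time; "q": joint angles; "qd": joint speeds; "joint_efforts": joint torques, N m; "eef_pos": TCP position; "tool_rot": TCP orientation; "contact_force": force on the tool from outside, world axes, zero at the start; "moment": the same for the moment, N m; "width": opening from 0.0 (shut) to 1.0 (fully open); "gripper_force": force on a finger pad.
Only numpy, scipy, OpenCV 4.12 (cv2) and the standard library are available. Lean on these libraries where they do the work, as an engineer would, in place of code of your own. Each camera call takes 0.05 s, during which the arm holds its last target. There are 200 camera calls.

## Working session

There is one attempt and no reset: what is moved stays moved. The work goes in short steps, Python scripts to look and compute and a tool call to move; the robot and the scene stay as the last step left them, time stands still between calls to the robot, and variables do not carry over. Pictures are saved under pics/ and viewed, at most 10 in all, crops included, and the job is handed in when it is done.

Besides the shell and the picture viewer there is one more tool, called as name(argument=value, ...), one argument or row to a line, values as JSON. drive_tool: Moves the arm, as the interface text tells. Shifts and turns lie within -1 to 1; 1 stands for 10 cm of shift or 90 degrees of turn. Its arguments: {"type":"object","properties":{"motion":{"type":"array","items":{"type":"number"}}},"required":["motion"]}

```bash
mkdir -p pics; cat > h.py <<'E'
import numpy as np, cv2
from plant import robot
def cam(p):
    R=cv2.Rodrigues(np.array(p["rvec"],float))[0]; return np.array(p["mtx"],float),R,np.array(p["tvec"],float).ravel()
def world(p,u,v,z=None,depth=None):
    K,R,t=cam(p); r=np.linalg.inv(K)@np.array([u,v,1.]); 
    c=-R.T@t; d=R.T@r
    if z is not None: return c+d*(z-c[2])/d[2]
    return c+d*depth
def cloud(p):
    K,R,t=cam(p); Z=p["range_z"]; v,u=np.mgrid[0:Z.shape[0],0:Z.shape[1]]
    P=np.stack([(u-K[0,2])/K[0,0]*Z,(v-K[1,2])/K[1,1]*Z,Z],-1)
    return (P-t)@R
E
python3 - <<'E'
from h import *
o=robot.observe(); print(o)
ims=[]
for n in("scene","top"):
    p=robot.snapshot(n); im=p["image"].copy(); C=cloud(p)
    print(n,"campos",-cam(p)[1].T@cam(p)[2])
    for q in("brush","rest","drawer","tray","flask","beaker"):
        for r in robot.trace(q,p)[:4]:
            m=r["mask"]&(p["range_z"]>0); print(q,"T",round(r["conf"],2),np.round(r["rect"]).tolist(),np.round(np.median(C[m],0),3) if m.any() else None, np.round(C[m].max(0),3) if m.any() else None)
    for q in("brush_grip","brush_collar","fork","module_front","drawer_front","well_mouth"):
        for r in robot.landmark_of(q,p)[:4]:
            u,v=r["xy"]; z={"fork":.16,"module_front":0,"drawer_front":.122,"well_mouth":.122,"brush_collar":.16,"brush_grip":.198}[q]
            print(q,"L",round(r["conf"],2),np.round([u,v],1).tolist(),np.round(world(p,u,v,z=z),3))
    cv2.imwrite(f"pics/{n}0.png",im); ims.append(im)
E
```

```text
{'t': 0.0, 'q': array([-1.32659225e+00,  4.80880872e-01,  1.59687633e+00,  3.01974864e-05,
        1.06511278e+00, -4.65664521e-02]), 'qd': array([ 0.0019585 , -0.00041785, -0.00119101,  0.00049914,  0.00016595,
        0.00089936]), 'joint_efforts': array([-1.13583214e-03, -9.50656056e+01, -4.30181444e+01, -6.44333568e-05,
        1.22577327e-02, -3.29745217e-05]), 'eef_pos': array([ 0.18634572, -0.62250424,  0.40403952]), 'tool_rot': array([-3.14031794e+00, -8.58299892e-05,  2.90755826e-01]), 'contact_force': array([-0.21386087, -0.64322476,  0.39461152]), 'moment': array([0.03099302, 0.00398439, 0.01390683]), 'gripper_force': 0.0, 'width': 0.9982106499174155}
scene campos [1.14738587 0.06747853 0.941959  ]
brush T 0.81 [177.0, 130.0, 202.0, 206.0] [ 0.593 -0.213  0.183] [ 0.61  -0.193  0.28 ]
brush T 0.67 [94.0, 117.0, 132.0, 185.0] [ 0.559 -0.438  0.151] [ 0.577 -0.42   0.28 ]
rest T 0.79 [149.0, 124.0, 189.0, 184.0] [ 0.521 -0.316  0.067] [ 0.608 -0.22   0.223]
rest T 0.21 [195.0, 166.0, 337.0, 343.0] [0.829 0.045 0.181] [0.922 0.212 0.195]
drawer T 0.66 [261.0, 169.0, 313.0, 21
[... 1784 characters left out ...]
0.1  ] [ 0.723 -0.369  0.157]
beaker T 0.87 [115.0, 173.0, 144.0, 196.0] [0.658 0.382 0.047] [0.687 0.404 0.097]
brush_grip L 0.85 [324.0, 205.5] [ 0.582 -0.231  0.198]
brush_grip L 0.73 [351.5, 246.0] [ 0.468 -0.308  0.198]
brush_grip L 0.64 [358.1, 242.1] [ 0.479 -0.327  0.198]
brush_grip L 0.62 [404.1, 215.6] [ 0.556 -0.46   0.198]
brush_collar L 0.69 [353.9, 246.8] [ 0.466 -0.324  0.16 ]
fork L 0.68 [355.7, 243.9] [ 0.475 -0.33   0.16 ]
fork L 0.61 [230.2, 211.1] [0.565 0.04  0.16 ]
fork L 0.6 [226.9, 232.5] [0.502 0.048 0.16 ]
module_front L 0.66 [231.8, 189.5] [0.656 0.045 0.   ]
drawer_front L 0.85 [226.6, 230.2] [0.511 0.051 0.122]
well_mouth L 0.69 [228.8, 210.4] [0.571 0.046 0.122]
```

```bash
python3 - <<'E'
from h import *
a=cv2.imread("pics/scene0.png");b=cv2.imread("pics/top0.png")
c=cv2.resize(a[100:240,80:340],None,fx=3,fy=3,interpolation=cv2.INTER_CUBIC); cv2.imwrite("pics/c1.png",c[:600,:800])
c=cv2.resize(b[150:290,200:430],None,fx=3.4,fy=3.4,interpolation=cv2.INTER_CUBIC); cv2.imwrite("pics/c2.png",c[:600,:800])
p=robot.snapshot("top");C=cloud(p);q=robot.snapshot("scene");D=cloud(q)
for n,X in(("top",C),("scene",D)):
    P=X.reshape(-1,3)
    for nm,lo,hi in (("small handle top",(.42,-.38,.19),(.54,-.26,.25)),("big1",(.5,-.5,.2),(.62,-.4,.3)),("big2",(.52,-.27,.2),(.64,-.17,.3))):
        m=((P>lo)&(P<hi)).all(1); Q=P[m]
        if len(Q): print(n,nm,len(Q),np.round(Q.min(0),3),np.round(Q.max(0),3),"top",np.round(np.median(Q[Q[:,2]>Q[:,2].max()-.012],0),3))
E
```

```text
top small handle top 57 [ 0.462 -0.334  0.191] [ 0.479 -0.317  0.236] top [ 0.47  -0.326  0.231]
top big1 157 [ 0.538 -0.457  0.2  ] [ 0.561 -0.432  0.286] top [ 0.55  -0.443  0.279]
top big2 117 [ 0.57  -0.23   0.201] [ 0.596 -0.206  0.284] top [ 0.582 -0.217  0.279]
scene small handle top 89 [ 0.463 -0.334  0.19 ] [ 0.482 -0.317  0.232] top [ 0.475 -0.325  0.228]
scene big1 266 [ 0.541 -0.455  0.201] [ 0.565 -0.43   0.279] top [ 0.556 -0.441  0.276]
scene big2 257 [ 0.573 -0.229  0.201] [ 0.597 -0.205  0.28 ] top [ 0.588 -0.217  0.276]
```

View pics/c1.png

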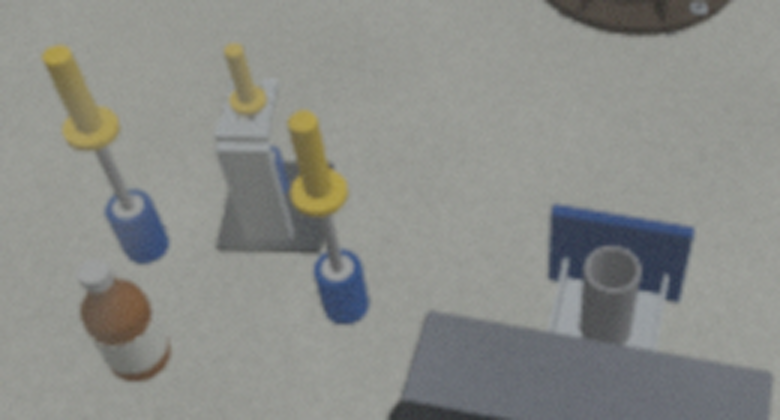

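View pics/c2.png

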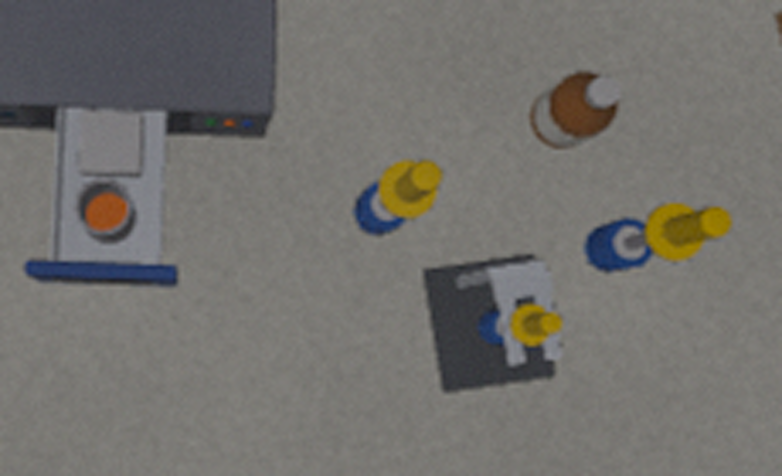

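The scene crop shows three yellow and blue brushes. Two stand free and are larger, with grips at scene px (102,130) and (181,149) and tops near 280 mm. The third hangs in the fork rest at px (163,126), with its top at 231 mm. The one in the rest is the smallest and the right one, at about (0.471, -0.325). Its fork opens towards about world -x, with the rest yawed about +0.16. The drawer is open and the well is at px (287,187), about (0.567, 0.048).

I'm moving above the brush first, then checking it with the wrist camera.

drive_tool(
  motion=[0.08,-0.07,-0.1,0.03,1,0.2,-0.18,-0.2,0.06,1,0.32,-0.29,-0.3,0.09,1,0.44,-0.4,-0.4,0.12,1,0.56,-0.51,-0.5,0.15,1,0.68,-0.62,-0.5,0.185,1,0.78,-0.7,-0.5,0.185,1,0.86,-0.77,-0.5,0.185,1],
)

```text
t: 2.07
eef_pos: [0.2472, -0.5234, 0.4547]
tool_rot: [-3.142, -0.0, 0.002]
contact_force: [0.9, -1.1, 0.7]
width: 1.001
gripper_force: 0.0
```

drive_tool(
  motion=[0.12,-0.12,0,0,1,0.25,-0.25,0,0,1,0.38,-0.38,0,0,1,0.5,-0.5,0,0,1,0.63,-0.63,0,0,1,0.76,-0.76,0,0,1,0.9,-0.9,0,0,1,1,-1,0,0,1],
)

```text
t: 2.73
eef_pos: [0.3476, -0.4232, 0.4543]
tool_rot: [-3.141, 0.0, 0.003]
contact_force: [-0.4, 0.1, -0.0]
width: 1.002
gripper_force: 0.0
```

drive_tool(
  motion=[0.15,-0.15,0,0,1,0.35,-0.35,0,0,1,0.55,-0.55,0,0,1,0.75,-0.75,0,0,1,0.9,-0.9,0,0,1,0.97,-0.97,0,0,1,1,-1,0,0,1,1,-1,0,0,1],
)

```text
t: 3.4
eef_pos: [0.4469, -0.3239, 0.4544]
tool_rot: [-3.141, 0.0, 0.002]
contact_force: [-0.9, 0.4, -0.8]
width: 1.002
gripper_force: 0.0
```

```bash
cat >> h.py <<'E'
from scipy.spatial.transform import Rotation as Ro
def wcloud(o,p):
    K=np.array(p["mtx"],float); Z=p["range_z"]; v,u=np.mgrid[0:Z.shape[0],0:Z.shape[1]]
    P=np.stack([(u-K[0,2])/K[0,0]*Z,(v-K[1,2])/K[1,1]*Z,Z],-1)
    T=np.array(p["hand_eye"]); P=P@T[:3,:3].T+T[:3,3]
    P=P@Ro.from_euler("xyz",o["tool_rot"]).as_matrix().T+o["eef_pos"]; P[Z<=0]=np.nan; return P
def box(P,lo,hi):
    P=P.reshape(-1,3); return P[((P>lo)&(P<hi)).all(1)]
E
python3 - <<'E'
from h import *
o=robot.observe(); p=robot.snapshot("wrist"); P=wcloud(o,p); cv2.imwrite("pics/w1.png",p["image"])
print(o["eef_pos"],o["tool_rot"])
Q=box(P,(.42,-.38,.17),(.54,-.26,.26)); print(len(Q),Q.min(0) if len(Q) else "",Q.max(0) if len(Q) else "")
T=Q[Q[:,2]>.222]; print("top",len(T),T.mean(0),T.min(0),T.max(0))
Q=box(P,(.40,-.40,.152),(.54,-.26,.170)); print("prong/collar",len(Q),Q.min(0),Q.max(0))
t=robot.snapshot("top");C=cloud(t); s=robot.snapshot("scene");S=cloud(s)
for X in(C,S):
    # well rim
    Q=box(X,(.53,.0,.112),(.61,.09,.135)); print("rim",len(Q),Q.min(0),Q.max(0),(Q.min(0)+Q.max(0))/2)
    D=box(X,(.49,-.04,.105),(.535,.13,.135)); print("front",len(D),D.min(0),D.max(0)); 
    if len(D)>5:
        k=np.polyfit(D[:,1],D[:,0],1); print("front slope dx/dy",k)
    M=box(X,(.6,-.12,.13),(.75,.22,.145)); 
    ys=np.arange(-.09,.19,.02); E=[(y,M[abs(M[:,1]-y)<.01][:,0].min()) for y in ys if (abs(M[:,1]-y)<.01).sum()>3]; E=np.array(E)
    print("modedge",np.polyfit(E[:,0],E[:,1],1),M[:,1].min(),M[:,1].max())
E
```

```text
[ 0.44692472 -0.32393477  0.45439821] [-3.14141513e+00  4.78077398e-04  2.21393823e-03]
887 [ 0.46400233 -0.33651275  0.17000724] [ 0.48140404 -0.31923915  0.23278804]
top 608 [ 0.47345094 -0.32794554  0.23029493] [ 0.46400233 -0.33646551  0.22202465] [ 0.48131383 -0.3193098   0.23278804]
prong/collar 4300 [ 0.43736643 -0.35505899  0.15201591] [ 0.52833213 -0.29584188  0.16998272]
rim 67 [0.545189   0.01843611 0.11292278] [0.59448368 0.0675027  0.12826204] [0.56983634 0.0429694  0.12059241]
front 219 [ 0.50630089 -0.0225936   0.10604825] [0.52093382 0.1113674  0.12988095]
front slope dx/dy [0.01927852 0.51253445]
modedge [0.02043972 0.65708101] -0.10839712415142085 0.19138218944414634
rim 129 [0.54747542 0.01932599 0.11240908] [0.59956082 0.07032534 0.12537286] [0.57351812 0.04482566 0.11889097]
front 334 [ 0.50597211 -0.02177405  0.1053342 ] [0.52521219 0.11387542 0.12556871]
front slope dx/dy [0.01996606 0.51723505]
modedge [0.01953207 0.65866004] -0.10809279874953207 0.19236892336975683
```

View pics/w1.png

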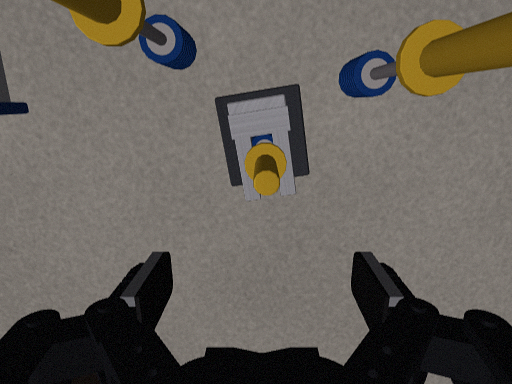

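The wrist view shows the small brush at px (265,165) centred in its fork, with its prongs pointing down the image. Both large brushes stand clear above it. The handle axis is at (0.4727, -0.328) and its top at 0.231, which matches the sizes given.

drive_tool(
  motion=[0.1,0.02,0,0,1,0.2,0.03,0,0,1,0.25,0.04,0.05,0,1,0.26,0.04,0.15,0,1,0.26,0.04,0.25,0,1,0.26,0.04,0.35,0,1,0.26,0.04,0.43,0,1,0.26,0.04,0.5,0,1],
)

```text
t: 4.22
eef_pos: [0.4722, -0.328, 0.4032]
tool_rot: [-3.141, 0.001, 0.0]
contact_force: [0.3, -0.1, -0.5]
width: 0.998
gripper_force: 0.0
```

drive_tool(
  motion=[0,0,0.15,0,1,0,0,0.3,0,1,0,0,0.42,0,1,0,0,0.51,0,1,0,0,0.51,0,1,0,0,0.51,0,0.6,0,0,0.51,0,0.4,0,0,0.51,0,0.3],
)

```text
t: 4.88
eef_pos: [0.4729, -0.3284, 0.3545]
tool_rot: [3.141, -0.001, 0.0]
contact_force: [0.4, -1.6, -0.9]
width: 0.606
gripper_force: 0.0
```

drive_tool(
  motion=[0,0,0,0,0.2,0,0,0,0,0.1,0,0,0,0,0,0,0,0,0,0,0,0,0,0,0,0,0,0,0,0,0,0,0,0,0,0,0,0,0,0],
)

```text
t: 5.55
eef_pos: [0.4728, -0.3283, 0.3542]
tool_rot: [3.141, -0.001, 0.0]
contact_force: [-0.9, 1.4, 6.2]
width: 0.195
gripper_force: 58.3
```

```bash
python3 - <<'E'
from h import *
o=robot.observe(); print(o["eef_pos"],o["width"],o["gripper_force"],o["contact_force"])
p=robot.snapshot("top");C=cloud(p); s=robot.snapshot("scene");S=cloud(s)
K,R,t=cam(p)
w=robot.snapshot("wrist"); P=wcloud(o,w); cv2.imwrite("pics/w2.png",w["image"])
Q=box(P,(.40,-.40,.15),(.56,-.26,.164)); print(Q.min(0),Q.max(0))
# prong outer edges: y vs x
xs=np.arange(.445,.53,.006)
for x in xs:
    q=Q[abs(Q[:,0]-x)<.003]
    if len(q)>5: print(round(x,3),len(q),np.round([q[:,1].min(),q[:,1].max(),np.median(q[:,2])],4))
Q=box(P,(.40,-.40,.164),(.56,-.26,.172)); print("collar",len(Q),np.median(Q,0) if len(Q) else"",Q.min(0) if len(Q) else"",Q.max(0)if len(Q) else"")
E
```

```text
[ 0.47276272 -0.32827804  0.35417148] 0.19503354063351674 58.29296171665192 [-0.88144099  1.36880833  6.24220719]
[ 0.46615602 -0.35222864  0.15000022] [ 0.52915542 -0.29532024  0.16394202]
0.469 128 [-0.3522 -0.3053  0.1609]
0.475 181 [-0.3506 -0.3042  0.1608]
0.481 282 [-0.3499 -0.3029  0.1609]
0.487 492 [-0.3491 -0.302   0.1609]
0.493 566 [-0.3478 -0.2992  0.1609]
0.499 910 [-0.3487 -0.2981  0.1609]
0.505 959 [-0.348  -0.2973  0.1609]
0.511 1055 [-0.3473 -0.2962  0.1608]
0.517 1170 [-0.3465 -0.2953  0.1538]
0.523 810 [-0.3456 -0.2955  0.1528]
0.529 153 [-0.3443 -0.3226  0.1524]
collar 1193 [ 0.48221427 -0.32921051  0.16687215] [ 0.47325489 -0.34716209  0.16400029] [ 0.49032541 -0.31169303  0.17196691]
```

View pics/w2.png

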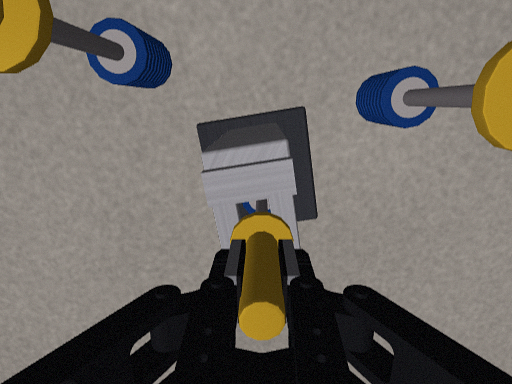

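Gripped on the handle just under 0.2 opening at 58 N. The prong axis has a yaw of about 0.155. Next I lift it slightly, draw it out of the fork, raise it, and cross to a spot short of the well for a close look.

drive_tool(
  motion=[0,0,-0.06,0,0,0,0,-0.12,0,0,-0.08,0.01,-0.12,0,0,-0.22,0.035,-0.12,0,0,-0.36,0.055,-0.12,0,0,-0.5,0.08,-0.12,0,0,-0.62,0.1,-0.12,0,0,-0.7,0.11,-0.12,0,0],
)

```text
t: 6.37
eef_pos: [0.4005, -0.3395, 0.3656]
tool_rot: [-3.141, 0.001, -0.001]
contact_force: [-0.3, -1.0, -1.6]
width: 0.196
gripper_force: 58.4
```

drive_tool(
  motion=[0,0,-0.15,0,0,0,0,-0.3,0,0,0,-0.05,-0.45,0,0,0,-0.15,-0.6,0,0,0,-0.3,-0.75,0,0,0.05,-0.45,-0.9,0,0,0.1,-0.65,-1,0,0,0.15,-0.85,-1,0,0],
)

```text
t: 7.03
eef_pos: [0.4175, -0.2541, 0.4677]
tool_rot: [3.14, -0.003, -0.001]
contact_force: [0.2, 0.3, -1.2]
width: 0.194
gripper_force: 58.5
```

drive_tool(
  motion=[0.03,-0.15,-0.01,0,0,0.06,-0.3,-0.03,0,0,0.1,-0.43,-0.05,0,0,0.13,-0.56,-0.05,0,0,0.16,-0.68,-0.05,0,0,0.19,-0.8,-0.05,0,0,0.22,-0.9,-0.05,0,0,0.25,-1,-0.05,0,0],
)

```text
t: 7.7
eef_pos: [0.4424, -0.1538, 0.4707]
tool_rot: [3.142, -0.0, -0.0]
contact_force: [-0.2, -0.3, -2.1]
width: 0.195
gripper_force: 58.5
```

drive_tool(
  motion=[0.03,-0.12,0,0,0,0.06,-0.25,0,0,0,0.1,-0.38,0,0,0,0.13,-0.5,0,0,0,0.16,-0.63,0,0,0,0.19,-0.76,0,0,0,0.22,-0.88,0,0,0,0.25,-1,0,0,0],
)

```text
t: 8.37
eef_pos: [0.4676, -0.0536, 0.4706]
tool_rot: [3.142, 0.0, 0.0]
contact_force: [-0.8, -0.9, -1.0]
width: 0.199
gripper_force: 58.5
```

drive_tool(
  motion=[0.03,-0.12,0,0,0,0.08,-0.28,0,0,0,0.14,-0.45,0,0,0,0.2,-0.62,0,0,0,0.25,-0.76,0,0,0,0.28,-0.84,0,0,0,0.3,-0.88,0,0,0,0.3,-0.88,0,0,0],
)

```text
t: 9.03
eef_pos: [0.4978, 0.0342, 0.4706]
tool_rot: [3.142, 0.0, 0.001]
contact_force: [0.4, 0.1, -1.1]
width: 0.194
gripper_force: 58.5
```

```bash
python3 - <<'E'
from h import *
o=robot.observe(); w=robot.snapshot("wrist"); P=wcloud(o,w); cv2.imwrite("pics/w3.png",w["image"])
print(o["eef_pos"],o["tool_rot"],o["contact_force"],o["width"])
for r in robot.landmark_of("well_mouth",w)[:2]:
    u,v=np.array(r["xy"]); K=np.array(w["mtx"]);T=np.array(w["hand_eye"]);Rw=Ro.from_euler("xyz",o["tool_rot"]).as_matrix()
    c=Rw@T[:3,3]+o["eef_pos"]; d=Rw@T[:3,:3]@np.linalg.inv(K)@[u,v,1]; print("lm",r["conf"],u,v,c+d*(.122-c[2])/d[2])
Q=box(P,(.54,.01,.114),(.61,.085,.13)); print("rim",len(Q),Q.min(0),Q.max(0),np.median(Q[:,2]))
q=Q[Q[:,2]>.117]; A=np.c_[2*q[:,:2],np.ones(len(q))]; b=(q[:,:2]**2).sum(1)
for i in range(4):
    s=np.linalg.lstsq(A,b,rcond=None)[0]; r=np.sqrt(s[2]+s[0]**2+s[1]**2); e=abs(np.hypot(q[:,0]-s[0],q[:,1]-s[1])-r); k=e<.005; q,A,b=q[k],A[k],b[k]
print("circle",s[:2],r,len(q))
D=box(P,(.47,-.05,.11),(.54,.14,.13)); print("front",D.min(0),D.max(0)) if len(D) else 0
d=box(P,(.55,.02,0.02),(.595,.07,.075)); print("disc",len(d),np.median(d,0) if len(d) else"")
t=robot.snapshot("top");C=cloud(t)
im=t["image"];K,R,tt=cam(t)
pr=K@(R@np.array([.572,.045,.045])+tt);print("px",pr[:2]/pr[2])
hs=cv2.cvtColor(im,cv2.COLOR_BGR2HSV); m=cv2.inRange(hs,(3,150,100),(18,255,255))>0; m[:190]=0;m[235:]=0;m[:,:215]=0;m[:,250:]=0
print("disc top",m.sum(),np.median(C[m],0), np.percentile(C[m][:,2],[10,90]), "wrist orange")
hs=cv2.cvtColor(w["image"],cv2.COLOR_BGR2HSV); m=cv2.inRange(hs,(3,150,100),(18,255,255))>0
print(m.sum(), np.nanmedian(P[m],0),np.nanpercentile(P[m][:,2],[10,90]))
E
```

```text
[0.49777778 0.03418607 0.47061684] [3.14156254e+00 5.85190847e-05 1.03892181e-03] [ 0.38991622  0.13663237 -1.11382699] 0.1937121644336477
lm 0.58 252.0 101.2 [0.57449682 0.04221542 0.122     ]
rim 707 [0.54764272 0.01745235 0.11403245] [0.59865255 0.06804056 0.1252397 ] 0.12281587643063435
circle [0.57302722 0.04285575] 0.023632973394254148 668
front [ 0.50782299 -0.02361653  0.11020453] [0.52451677 0.11213179 0.12503839]
disc 1210 [0.57378216 0.04333358 0.046517  ]
px [230.5573252  212.75847322]
  return _methods._mean(a, axis=axis, dtype=dtype,
  ret = um.true_divide(
Traceback (most recent call last):
IndexError: index -1 is out of bounds for axis 0 with size 0
```

View pics/w3.png

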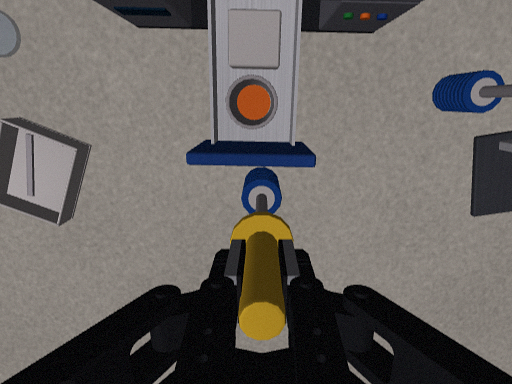

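The wrist view shows the well at px (252,101) with the orange disc, and the held brush clear in front of the drawer. The well is at (0.573, 0.043), the rim at 0.122 and the disc about 76 mm down. I'm centring over the well and lowering with a force check.

drive_tool(
  motion=[0.1,-0.01,0,0,0,0.25,-0.03,0,0,0,0.4,-0.05,0,0,0,0.55,-0.07,0,0,0,0.68,-0.08,0,0,0,0.75,-0.09,0,0,0,0.75,-0.09,0,0,0,0.75,-0.09,0.05,0,0],
)

```text
t: 9.85
eef_pos: [0.5728, 0.0425, 0.466]
tool_rot: [3.142, -0.001, -0.0]
contact_force: [0.4, -0.8, -0.9]
width: 0.196
gripper_force: 58.5
```

drive_tool(
  motion=[0,0,0.05,0,0,0,0,0.12,0,0,0,0,0.2,0,0,0,0,0.28,0,0,0,0,0.35,0,0,0,0,0.4,0,0,0,0,0.45,0,0,0,0,0.45,0,0],
)

```text
t: 10.52
eef_pos: [0.5724, 0.0428, 0.4196]
tool_rot: [-3.142, 0.001, 0.0]
contact_force: [-0.5, -1.1, -2.0]
width: 0.195
gripper_force: 58.5
```

```bash
python3 - <<'E'
from h import *
o=robot.observe(); print(o["eef_pos"],o["contact_force"],o["moment"])
w=robot.snapshot("wrist"); P=wcloud(o,w)
Q=box(P,(.54,.0,.112),(.61,.09,.13)); print("rim",len(Q),Q.min(0),Q.max(0))
t=robot.snapshot("scene"); c=cv2.resize(t["image"][120:250,230:350],None,fx=4,fy=4,interpolation=cv2.INTER_CUBIC); cv2.imwrite("pics/s2.png",c)
E
```

```text
[0.57235186 0.04281937 0.419576  ] [-0.45295588 -1.06200284 -2.04250325] [-2.19054510e-02  3.65266643e-02 -3.42863144e-05]
rim 813 [0.55062118 0.01753556 0.1120568 ] [0.59909304 0.06821535 0.12939579]
```

View pics/s2.png

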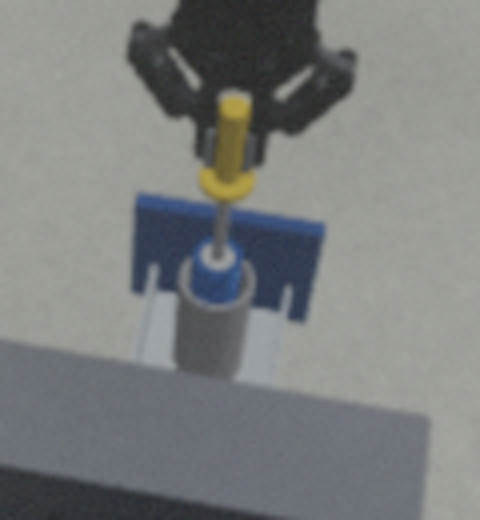

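The brush head is inside the steel well, centred at crop px (217,270), and there's no contact force. I'm going on down to just above the disc.

drive_tool(
  motion=[0,0,0.07,0,0,0,0,0.14,0,0,0,0,0.21,0,0,0,0,0.28,0,0,0,0,0.34,0,0,0,0,0.4,0,0,0,0,0.44,0,0,0,0,0.44,0,0],
)

```text
t: 11.28
eef_pos: [0.5723, 0.0428, 0.3756]
tool_rot: [3.142, 0.001, 0.0]
contact_force: [0.4, 0.4, -0.8]
width: 0.192
gripper_force: 58.5
```

drive_tool(
  motion=[0,0,0.01,0,0,0,0,0.02,0,0,0,0,0.03,0,0,0,0,0.04,0,0,0,0,0.04,0,0,0,0,0.04,0,0,0,0,0.04,0,0,0,0,0.04,0,0],
)

```text
t: 11.95
eef_pos: [0.5726, 0.0428, 0.3728]
tool_rot: [-3.142, -0.0, 0.0]
contact_force: [0.5, -0.2, -0.7]
width: 0.198
gripper_force: 58.5
```

drive_tool(
  motion=[0,0,0.01,0,0,0,0,0.02,0,0,0,0,0.03,0,0,0,0,0.03,0,0,0,0,0.03,0,0,0,0,0.03,0,0,0,0,0.03,0,0,0,0,0.03,0,0],
)

```text
t: 12.62
eef_pos: [0.5726, 0.0428, 0.3697]
tool_rot: [-3.142, 0.0, 0.0]
contact_force: [0.5, -0.7, -0.8]
width: 0.195
gripper_force: 58.5
```

drive_tool(
  motion=[0,0,0.01,0,0,0,0,0.02,0,0,0,0,0.03,0,0,0,0,0.03,0,0,0,0,0.03,0,0,0,0,0.03,0,0,0,0,0.03,0,0,0,0,0.03,0,0],
)

```text
t: 13.28
eef_pos: [0.5727, 0.0428, 0.3668]
tool_rot: [-3.142, -0.0, 0.0]
contact_force: [-0.5, 0.7, 4.5]
width: 0.193
gripper_force: 58.7
```

drive_tool(
  motion=[0,0,0.01,0,0,0,0,0.02,0,0,0,0,0.02,0,0,0,0,0.02,0,0,0,0,0.02,0,0,0,0,0.02,0,0,0,0,0.02,0,0,0,0,0.02,0,0],
)

```text
t: 13.95
eef_pos: [0.5726, 0.0428, 0.3647]
tool_rot: [3.142, -0.0, 0.0]
contact_force: [0.8, -0.3, 5.9]
width: 0.191
gripper_force: 58.8
```

The disc is pressed about 4 to 5 mm at roughly 7 N. Now up, with two more strokes over the same 75 mm.

drive_tool(
  motion=[0,0,-0.08,0,0,0,0,-0.18,0,0,0,0,-0.3,0,0,0,0,-0.42,0,0,0,0,-0.54,0,0,0,0,-0.66,0,0,0,0,-0.75,0,0,0,0,-0.75,0,0],
)

```text
t: 14.62
eef_pos: [0.573, 0.0428, 0.442]
tool_rot: [-3.142, -0.003, 0.0]
contact_force: [-0.4, -0.8, 0.1]
width: 0.198
gripper_force: 58.7
```

drive_tool(
  motion=[0,0,0,0,0,0,0,0.12,0,0,0,0,0.24,0,0,0,0,0.36,0,0,0,0,0.47,0,0,0,0,0.57,0,0,0,0,0.64,0,0,0,0,0.67,0,0],
)

```text
t: 15.28
eef_pos: [0.5723, 0.0428, 0.3713]
tool_rot: [3.142, 0.002, 0.0]
contact_force: [0.6, -0.6, -1.4]
width: 0.195
gripper_force: 58.7
```

drive_tool(
  motion=[0,0,0.02,0,0,0,0,0.04,0,0,0,0,0.06,0,0,0,0,0.08,0,0,0,0,0.08,0,0,0,0,0.08,0,0,0,0,0.08,0,0,0,0,0.08,0,0],
)

```text
t: 15.95
eef_pos: [0.5728, 0.0428, 0.3652]
tool_rot: [3.142, -0.001, 0.0]
contact_force: [-0.2, -0.6, 5.0]
width: 0.194
gripper_force: 58.8
```

drive_tool(
  motion=[0,0,-0.08,0,0,0,0,-0.18,0,0,0,0,-0.3,0,0,0,0,-0.42,0,0,0,0,-0.54,0,0,0,0,-0.66,0,0,0,0,-0.75,0,0,0,0,-0.75,0,0],
)

```text
t: 16.62
eef_pos: [0.573, 0.0428, 0.4422]
tool_rot: [-3.141, -0.003, 0.0]
contact_force: [0.3, -0.6, 0.1]
width: 0.193
gripper_force: 58.7
```

drive_tool(
  motion=[0,0,0,0,0,0,0,0.12,0,0,0,0,0.24,0,0,0,0,0.36,0,0,0,0,0.47,0,0,0,0,0.57,0,0,0,0,0.64,0,0,0,0,0.67,0,0],
)

```text
t: 17.28
eef_pos: [0.5723, 0.0428, 0.3713]
tool_rot: [3.142, 0.002, 0.0]
contact_force: [0.1, 0.5, -0.7]
width: 0.198
gripper_force: 58.7
```

drive_tool(
  motion=[0,0,0.02,0,0,0,0,0.04,0,0,0,0,0.06,0,0,0,0,0.08,0,0,0,0,0.08,0,0,0,0,0.08,0,0,0,0,0.08,0,0,0,0,0.08,0,0],
)

```text
t: 17.95
eef_pos: [0.5728, 0.0428, 0.3652]
tool_rot: [-3.142, -0.001, 0.0]
contact_force: [-0.2, -0.2, 5.3]
width: 0.192
gripper_force: 58.8
```

drive_tool(
  motion=[0,0,-0.1,0,0,0,0,-0.23,0,0,0,0,-0.38,0,0,0,0,-0.53,0,0,0,0,-0.68,0,0,0,0,-0.82,0,0,0,0,-0.94,0,0,0,0,-1,0,0],
)

```text
t: 18.62
eef_pos: [0.5727, 0.0428, 0.4669]
tool_rot: [-3.142, -0.002, 0.0]
contact_force: [-0.3, 0.3, -1.4]
width: 0.192
gripper_force: 58.7
```

drive_tool(
  motion=[0,0,-0.05,0,0,-0.05,0.1,-0.05,0,0,-0.1,0.25,-0.05,0,0,-0.17,0.4,-0.05,0,0,-0.24,0.55,-0.05,0,0,-0.3,0.7,-0.05,0,0,-0.36,0.83,-0.05,0,0,-0.42,0.96,-0.05,0,0],
)

```text
t: 19.28
eef_pos: [0.5297, -0.0543, 0.469]
tool_rot: [-3.142, 0.001, 0.0]
contact_force: [0.8, -0.1, -0.7]
width: 0.196
gripper_force: 58.6
```

drive_tool(
  motion=[-0.05,0.12,0,0,0,-0.1,0.24,0,0,0,-0.15,0.36,0,0,0,-0.21,0.48,0,0,0,-0.26,0.6,0,0,0,-0.31,0.72,0,0,0,-0.36,0.84,0,0,0,-0.42,0.96,0,0,0],
)

```text
t: 19.95
eef_pos: [0.4882, -0.1503, 0.4696]
tool_rot: [-3.142, -0.0, 0.0]
contact_force: [-0.3, -0.0, -0.5]
width: 0.195
gripper_force: 58.6
```

drive_tool(
  motion=[-0.05,0.12,0,0,0,-0.1,0.24,0,0,0,-0.15,0.36,0,0,0,-0.21,0.48,0,0,0,-0.26,0.6,0,0,0,-0.31,0.72,0,0,0,-0.36,0.84,0,0,0,-0.42,0.96,0,0,0],
)

```text
t: 20.62
eef_pos: [0.4461, -0.2463, 0.4696]
tool_rot: [-3.142, 0.0, 0.0]
contact_force: [0.2, -0.5, -1.7]
width: 0.194
gripper_force: 58.6
```

drive_tool(
  motion=[-0.05,0.12,0,0,0,-0.1,0.24,0,0,0,-0.15,0.36,0,0,0,-0.21,0.48,0,0,0,-0.28,0.6,0,0,0,-0.35,0.72,0,0,0,-0.42,0.84,0,0,0,-0.43,0.94,0,0,0],
)

```text
t: 21.28
eef_pos: [0.4025, -0.3405, 0.4697]
tool_rot: [-3.142, 0.0, -0.0]
contact_force: [0.5, 0.6, -1.0]
width: 0.193
gripper_force: 58.6
```

```bash
python3 - <<'E'
from h import *
o=robot.observe(); w=robot.snapshot("wrist"); P=wcloud(o,w); e=o["eef_pos"]
print(e,o["tool_rot"],o["contact_force"])
for n in("scene","top"):
    C=cloud(robot.snapshot(n)); Q=box(C,(e[0]-.03,e[1]-.03,.2),(e[0]+.03,e[1]+.03,.36)); 
    im=None
Q=box(P,(.40,-.40,.15),(.56,-.26,.166))
for x in np.arange(.44,.515,.008):
    q=Q[abs(Q[:,0]-x)<.004]
    if len(q)>5: print(round(x,3),len(q),np.round([q[:,1].min(),q[:,1].max(),np.median(q[:,2])],4))
print("min corner",Q.min(0))
c=box(P,(e[0]-.02,e[1]-.03,e[2]-.2),(e[0]+.03,e[1]+.03,e[2]-.17)); print("collar top rel",np.median(c,0)-e, (c.min(0)+c.max(0))/2-e,c.max(0)-e,c.min(0)-e)
E
```

```text
[ 0.40253216 -0.3404514   0.46967588] [-3.14151824e+00  3.95052262e-04 -3.18260760e-04] [ 0.45105942  0.59557587 -0.97841439]
0.44 103 [-0.3512 -0.3097  0.1608]
0.448 291 [-0.3556 -0.3083  0.1609]
0.456 311 [-0.3546 -0.3077  0.161 ]
0.464 293 [-0.3528 -0.3062  0.161 ]
0.472 331 [-0.3519 -0.3049  0.161 ]
0.48 298 [-0.3501 -0.3035  0.1611]
0.488 337 [-0.3492 -0.302   0.161 ]
0.496 472 [-0.3482 -0.2991  0.1611]
0.504 646 [-0.349  -0.2978  0.1611]
0.512 579 [-0.3473 -0.2969  0.161 ]
min corner [ 0.40958729 -0.35605554  0.15002238]
collar top rel [ 0.00826003 -0.00083623 -0.18712372] [ 0.0087049  -0.00106725 -0.18211473] [ 0.01736714  0.01662556 -0.17000112] [ 4.26513965e-05 -1.87600546e-02 -1.94228344e-01]
```

There's no slip: the collar top is still 187 mm below the TCP. The prong centreline is unchanged too. Lowering in front of the fork and sliding in.

drive_tool(
  motion=[0,0,0.12,0,0,0,-0.01,0.26,0,0,0,-0.01,0.42,0,0,0,-0.01,0.58,0,0,0,-0.01,0.73,0,0,0,-0.01,0.86,0,0,0,-0.01,0.96,0,0,0,-0.01,1,0,0],
)

```text
t: 22.1
eef_pos: [0.4037, -0.3376, 0.3684]
tool_rot: [-3.14, 0.001, 0.001]
contact_force: [-0.2, -0.5, -0.6]
width: 0.198
gripper_force: 58.7
```

drive_tool(
  motion=[0,0,0.05,0,0,0.1,-0.015,0.05,0,0,0.22,-0.035,0.05,0,0,0.35,-0.055,0.05,0,0,0.48,-0.075,0.05,0,0,0.6,-0.095,0.05,0,0,0.68,-0.11,0.05,0,0,0.7,-0.11,0.05,0,0],
)

```text
t: 22.77
eef_pos: [0.4754, -0.3268, 0.3647]
tool_rot: [3.141, -0.001, 0.001]
contact_force: [-0.5, -0.1, -1.3]
width: 0.193
gripper_force: 58.7
```

drive_tool(
  motion=[-0.025,0.015,0,0,0,-0.025,0.015,0.03,0,0,-0.025,0.015,0.06,0,0,-0.025,0.015,0.085,0,0,-0.025,0.015,0.1,0,0,-0.025,0.015,0.105,0,0,-0.025,0.015,0.105,0,0,-0.025,0.015,0.105,0,0],
)

```text
t: 23.43
eef_pos: [0.4709, -0.3288, 0.3542]
tool_rot: [-3.142, 0.0, -0.0]
contact_force: [-1.2, -0.4, 0.8]
width: 0.196
gripper_force: 59.0
```

drive_tool(
  motion=[0,0,0,0,0.3,0,0,0,0,0.45,0,0,0,0,0.6,0,0,0,0,0.8,0,0,0,0,1,0,0,0,0,1,0,0,0,0,1,0,0,0,0,1],
)

```text
t: 24.1
eef_pos: [0.4712, -0.3287, 0.3542]
tool_rot: [-3.142, 0.0, 0.0]
contact_force: [0.1, 0.1, 0.7]
width: 0.999
gripper_force: 0.0
```

drive_tool(
  motion=[0,0,-0.1,0,1,0,0,-0.23,0,1,0,0,-0.38,0,1,0,0,-0.53,0,1,0,0,-0.68,0,1,0,0,-0.82,0,1,0,0,-0.94,0,1,0,0,-1,0,1],
)

```text
t: 24.77
eef_pos: [0.4713, -0.3289, 0.4565]
tool_rot: [3.14, -0.002, 0.0]
contact_force: [0.1, 0.6, 0.0]
width: 0.996
gripper_force: 0.0
```

```bash
python3 - <<'E'
from h import *
o=robot.observe(); print(o["eef_pos"])
w=robot.snapshot("wrist"); P=wcloud(o,w); cv2.imwrite("pics/w4.png",w["image"])
T=box(P,(.43,-.37,.22),(.53,-.28,.25)); print("top",len(T),np.median(T,0),(T.min(0)+T.max(0))/2)
for n in("scene","top"):
    C=cloud(robot.snapshot(n)); Q=box(C,(.44,-.36,.19),(.51,-.29,.24)); print(n,len(Q),Q.min(0) ,Q.max(0))
E
```

```text
[ 0.47132668 -0.32885222  0.45654313]
top 580 [ 0.47252833 -0.32998099  0.23055503] [ 0.47092257 -0.32964745  0.22651651]
scene 88 [ 0.46342982 -0.33658458  0.19000968] [ 0.48075119 -0.31846505  0.23031158]
top 1 [ 0.46725346 -0.3193428   0.22522546] [ 0.46725346 -0.3193428   0.22522546]
```

View pics/w4.png

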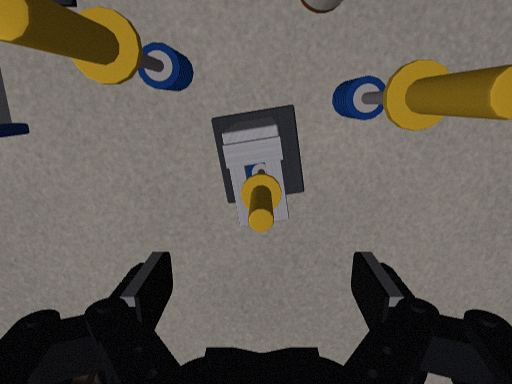

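The brush hangs in the fork, upright, with its top at (0.471, -0.3295, 0.2305), seen at px (261,220) with the collar on the prongs. Next is the drawer: close the fingers and go to its front.

drive_tool(
  motion=[0,-0.08,0,0,0.8,0,-0.2,0,0,0.5,0,-0.33,0,0,0.3,0,-0.46,0,0,0,0,-0.59,0,0,0,0,-0.72,0,0,0,0,-0.86,0,0,0,0,-1,0,0,0],
)

```text
t: 25.58
eef_pos: [0.4711, -0.2271, 0.4542]
tool_rot: [3.142, -0.0, 0.0]
contact_force: [0.7, -0.1, 0.2]
width: 0.006
gripper_force: 0.0
```

drive_tool(
  motion=[0,-0.12,0,0,0,0,-0.25,0,0,0,-0.03,-0.37,0,0,0,-0.06,-0.5,0,0,0,-0.09,-0.62,0,0,0,-0.12,-0.75,0,0,0,-0.15,-0.88,0,0,0,-0.18,-1,0,0,0],
)

```text
t: 26.25
eef_pos: [0.4527, -0.1274, 0.4542]
tool_rot: [-3.142, -0.0, 0.0]
contact_force: [0.4, 0.3, 0.7]
width: 0.001
gripper_force: 0.0
```

drive_tool(
  motion=[0,-0.12,0,0,0,0,-0.25,0,0,0,0,-0.37,0,0,0,0,-0.5,0,0,0,0,-0.62,0,0,0,0,-0.75,0,0,0,0,-0.88,0,0,0,0,-1,0,0,0],
)

```text
t: 26.92
eef_pos: [0.4531, -0.0275, 0.4542]
tool_rot: [-3.142, -0.0, 0.0]
contact_force: [0.3, -0.6, -0.2]
width: 0.002
gripper_force: 0.0
```

drive_tool(
  motion=[0,-0.12,0,0,0,0,-0.25,0.05,0,0,0,-0.37,0.12,0,0,0,-0.48,0.22,0,0,0,-0.58,0.35,0,0,0,-0.66,0.5,0,0,0,-0.72,0.65,0,0,0,-0.73,0.8,0,0],
)

```text
t: 27.58
eef_pos: [0.4529, 0.0456, 0.3732]
tool_rot: [-3.141, 0.0, 0.001]
contact_force: [-0.3, -0.7, 0.4]
width: -0.002
gripper_force: 0.0
```

drive_tool(
  motion=[0,0,0.15,0,0,0,0,0.3,0,0,0,0,0.45,0,0,0,0,0.6,0,0,0,0,0.75,0,0,0,0,0.9,0,0,0,0,1,0,0,0,0,1,0,0],
)

```text
t: 28.25
eef_pos: [0.4523, 0.0447, 0.2722]
tool_rot: [3.141, 0.003, 0.0]
contact_force: [-0.4, 0.0, 0.2]
width: 0.001
gripper_force: 0.0
```

drive_tool(
  motion=[0.1,0,0.05,0,0,0.2,0,0.07,0,0,0.28,0,0.07,0,0,0.34,0,0.07,0,0,0.38,0,0.07,0,0,0.42,0,0.07,0,0,0.46,0,0.07,0,0,0.5,0,0.07,0,0],
)

```text
t: 28.92
eef_pos: [0.5031, 0.0442, 0.2673]
tool_rot: [3.142, 0.001, 0.0]
contact_force: [-1.5, -1.4, 1.1]
width: 0.003
gripper_force: 0.9
```

drive_tool(
  motion=[0.06,0,0,0,0,0.13,0.01,0,0,0,0.22,0.01,0,0,0,0.31,0.01,0,0,0,0.4,0.01,0,0,0,0.49,0.02,0,0,0,0.58,0.02,0,0,0,0.67,0.02,0,0,0],
)

```text
t: 29.58
eef_pos: [0.5711, 0.0422, 0.2672]
tool_rot: [3.142, 0.0, 0.0]
contact_force: [-2.0, -1.2, 1.1]
width: -0.001
gripper_force: 1.1
```

Pushing steadily at about 2 N. Continuing, slower near the detent.

drive_tool(
  motion=[0.06,0,0,0,0,0.12,0,0,0,0,0.18,0,0,0,0,0.24,0.01,0,0,0,0.3,0.01,0,0,0,0.36,0.01,0,0,0,0.42,0.01,0,0,0,0.47,0.01,0,0,0],
)

```text
t: 30.25
eef_pos: [0.6178, 0.0412, 0.2672]
tool_rot: [3.142, -0.0, 0.0]
contact_force: [-1.0, -0.9, -0.1]
width: 0.0
gripper_force: 0.9
```

drive_tool(
  motion=[0.02,0,0,0,0,0.04,0,0,0,0,0.06,0,0,0,0,0.08,0,0,0,0,0.1,0,0,0,0,0.1,0,0,0,0,0.1,0,0,0,0,0.1,0,0,0,0],
)

```text
t: 30.92
eef_pos: [0.627, 0.0413, 0.2672]
tool_rot: [3.142, -0.0, 0.0]
contact_force: [-2.4, -1.7, -0.4]
width: -0.0
gripper_force: 0.9
```

drive_tool(
  motion=[0.02,0,0,0,0,0.04,0,0,0,0,0.05,0,0,0,0,0.06,0,0,0,0,0.06,0,0,0,0,0.06,0,0,0,0,0.06,0,0,0,0,0.06,0,0,0,0],
)

```text
t: 31.58
eef_pos: [0.6333, 0.0414, 0.2673]
tool_rot: [-3.141, -0.001, 0.0]
contact_force: [-0.3, 0.6, -0.5]
width: 0.0
gripper_force: 0.0
```

```bash
cat > d.py <<'E'
from h import *
print(robot.observe()["contact_force"])
for n in("scene","top"):
    X=cloud(robot.snapshot(n))
    for nm,lo,hi,yy in(("front",(.59,-.03,.112),(.67,.115,.13),(-.015,.105)),("mod",(.62,-.12,.132),(.75,.22,.15),(-.1,.18))):
        M=box(X,lo,hi); E=np.array([(y,np.sort(M[abs(M[:,1]-y)<.008][:,0])[:3].mean()) for y in np.arange(*yy,.015) if (abs(M[:,1]-y)<.008).sum()>3])
        if len(E)>2: k=np.polyfit(E[:,0],E[:,1],1); print(n,nm,len(E),np.round(k,4),"x@.043",np.polyval(k,.043).round(4))
        else: print(n,nm,len(M))
E
python3 d.py
```

```text
[-0.29215681  0.60966288 -0.52584646]
scene front 8 [-0.0021  0.6414] x@.043 0.6413
scene mod 19 [0.0104 0.6499] x@.043 0.6503
top front 0
top mod 5 [0.038  0.6587] x@.043 0.6603
```

The force dropped to zero, so the detent has probably drawn the drawer in. I'm following on gently until it meets the stop.

drive_tool(
  motion=[0.02,0,0,0,0,0.04,0,0,0,0,0.05,0,0,0,0,0.06,0,0,0,0,0.06,0,0,0,0,0.06,0,0,0,0,0.06,0,0,0,0,0.06,0,0,0,0],
)

```text
t: 32.35
eef_pos: [0.6361, 0.0413, 0.2667]
tool_rot: [3.141, 0.008, 0.0]
contact_force: [-25.4, -1.7, 18.8]
width: -0.001
gripper_force: 12.8
```

The stop is met at TCP x 0.636. Backing away and up.

drive_tool(
  motion=[-0.08,0,0,0,0,-0.15,0,0,0,0,-0.25,0,0,0,0,-0.4,0,0,0,0,-0.55,0,0,0,0,-0.7,0,-0.0,0,0,-0.0,0,0,0,-0.7,0,0,0,0],
)

```text
invalid input
```

drive_tool(
  motion=[-0.08,0,0,0,0,-0.15,0,0,0,0,-0.25,0,0,0,0,-0.4,0,0,0,0,-0.55,0,0,0,0,-0.7,0,0,0,0,-0.85,0,0,0,0,-0.95,0,0,0,0],
)

```text
t: 33.02
eef_pos: [0.5424, 0.0413, 0.2672]
tool_rot: [-3.142, 0.0, 0.0]
contact_force: [-0.4, 0.6, -0.0]
width: 0.002
gripper_force: 0.0
```

drive_tool(
  motion=[-0.05,0,-0.1,0,0,-0.1,0,-0.25,0,0,-0.15,0,-0.4,0,0,-0.2,0,-0.55,0,0,-0.2,0,-0.7,0,0,-0.2,0,-0.85,0,0,-0.2,0,-0.95,0,0,-0.2,0,-1,0,0],
)

```text
t: 33.68
eef_pos: [0.5247, 0.0413, 0.3692]
tool_rot: [-3.142, -0.003, 0.0]
contact_force: [0.4, 0.6, -0.5]
width: 0.003
gripper_force: 0.0
```

```bash
python3 d.py; python3 - <<'E'
from h import *
o=robot.observe(); w=robot.snapshot("wrist"); P=wcloud(o,w); print(o["eef_pos"])
for nm,lo,hi in(("front",(.6,-.02,.112),(.67,.11,.128)),("mod",(.62,-.1,.134),(.7,.18,.146))):
    M=box(P,lo,hi); print(nm,len(M),np.percentile(M[:,0],[1,5,50,99]) if len(M) else "")
s=robot.snapshot("scene"); cv2.imwrite("pics/end.png",s["image"])
C=cloud(s); Q=box(C,(.44,-.36,.19),(.51,-.29,.24)); print(len(Q),Q.min(0) ,Q.max(0))
E
```

```text
[ 0.39170819  0.63041768 -0.48699044]
scene front 8 [0.024  0.6453] x@.043 0.6463
scene mod 19 [0.0185 0.6596] x@.043 0.6604
top front 7 [0.0271 0.6505] x@.043 0.6517
top mod 19 [0.0183 0.6578] x@.043 0.6586
[0.52446745 0.04128354 0.36812524]
front 5757 [0.64486393 0.64557344 0.65169538 0.66006653]
mod 24 [0.65659257 0.65662121 0.65684385 0.65710911]
86 [ 0.46568734 -0.33499732  0.19041171] [ 0.48108881 -0.31843277  0.23139988]
```

View pics/end.png

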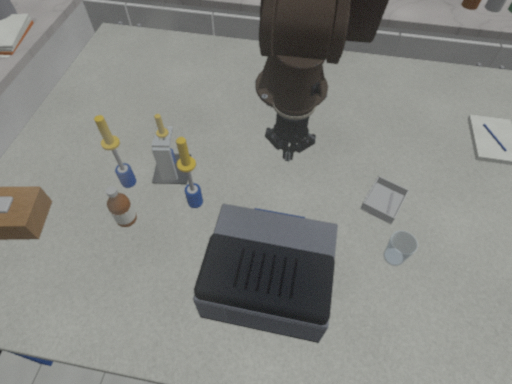

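The scene shows the drawer shut, with its blue edge at px (278,213) standing 14 mm proud (0.646 against 0.660). The brush hangs in its rest at px (160,127), and the tray, bottle and beaker are undisturbed. Handing in.

```bash
python3 -c "
from plant import robot
print(robot.job_done())"
```

```text
the job is handed in; nothing more can be done
None
```

The job is handed in at about 34 s of the 72 s; the hand-in call returned no verdict. By my readings, all three strokes pressed the disc about 4–5 mm, the brush hangs upright in its fork rest, the drawer is fully home against its stop, and the tray, bottle and beaker were left alone.

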